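# Tap the centring arbor home in the rotary table

## Task

Take the centring arbor with the brass collar from the rack, set its tapered shank loosely in the bore of the rotary table and let go of it while its collar still stands clear. Then pick up the soft-faced mallet and drive the arbor fully home with light taps on its top, until the collar sits down on the table's face and the taper holds it. Finally stand the mallet back on its rubber pad, on its face as you found it; leave the other arbors, the ring blades and the V-block where they are.

Things in the scene. Friction and masses are not known exactly. Their poses are not given: they have to be found in the camera images.
- arbor: Bright steel centring arbor with a BRASS collar, 0.42 kg, round. Origin: centre of the collar's underside; z up to the spigot. Below it the shank, 72 mm long, tapering 1:20 from 24 mm diameter to 20 mm at the rounded tip. Above it the collar, 46 mm diameter, 8 mm high, then the spigot to grip, 30 mm diameter, 36 mm high; flat top 44 mm above the origin. Starts hanging in the rack by its collar.
- bore (a point): Centre of the bore's mouth in the rotary table's face; z up. Taper bore matching the shank, 25 mm wide at the mouth, 78 mm deep. Under its own weight the arbor stops with its collar 5 to 10 mm above the face; driving it further takes about 2 N more for each mm, 16 to 25 N for the last. It stays where it is driven. Fully home: collar on the face, arbor's origin at this point.
- rotary_table: Rotary table fixed to the surface plate: green-grey casting, bright steel top disc 150 mm in diameter with four T-slots, top face 92 mm above the plate, the taper bore in its middle. Origin: centre of its underside. Clamping lugs along its y to 109 mm, worm handwheel along its +x to 157 mm, both below 70 mm height.
- mallet: Soft-faced mallet, 0.45 kg, standing on a face. Head: upright cylinder, 40 mm diameter, 76 mm high, white faces, red body. Origin: centre of lower face; z up. That face is soft: it gives 1 mm for each 3 N. Handle towards -x, 18 to 190 mm from the head's axis, 20 mm wide (y), 26 mm high, middle 38 mm above the lower face. Taps up to 32 N are light; over 40 N is too hard.
- mallet_grip (a point): Point in the middle of the mallet's handle, on its black rubber sleeve, 48 mm from the head's axis and 38 mm above its lower face; axes as the mallet's. Grip here across the handle, along y, and grip hard: a tap on the head twists the handle between the fingers.
- pad: Black rubber pad, 130 x 130 x 6 mm, fixed on the plate, on which the mallet stands. Origin: centre of its underside.
- rack: Plywood rack, 70 mm (x) by 200 mm (y), fixed; its top is 92 mm above the plate, with three holes of 27.5 mm diameter at y = -66, 0 and 66 mm, in which the three arbors hang by their collars in any order. Origin: centre of its underside.
- arbor_dark: Bystander in the rack: all-black steel arbor with a 24 mm spigot. Same origin as arbor.
- arbor_wide: Bystander in the rack: bright steel arbor with a steel collar and a 40 mm spigot, 30 mm high. Same origin as arbor.
- blade_a: Bystander: flat steel ring blade, 120 mm outside, 66 mm inside, 6 mm thick, lying on the plate, under blade_b. Origin: centre of its underside.
- blade_b: Bystander: the same ring blade, lying on blade_a.
- vee_block: Bystander: dark steel V-block, 60 x 50 x 46 mm. Origin: centre of its underside.
Mind the look-alikes: they are no part of the job. Leave any pink look-alike of the mallet alone.

How it is judged (in metres and radians):
On the way, in this order (a step that is already met when the one before it is completed fails the run):
1. the arbor stands in the bore, let go of and at rest, its collar still 2 to 14 mm clear of the face (horizontal distance between arbor and bore below 0.003 m and z of arbor in the frame of bore between 0.002 and 0.014 m and angle between the z axis of arbor and the z axis of bore, either way round below 0.06 rad and contact force between the fingers and arbor below 0.2 N and linear speed of arbor below 0.01 m/s), for 0.3 s.
2. a tap of the mallet brings the arbor home: mallet on the arbor while the collar is within 1.5 mm of the face (z of arbor in the frame of bore below 0.0015 m and horizontal distance between arbor and bore below 0.003 m and contact force between mallet and arbor above 1 N).
At the end, for the whole second after the job is handed in: the arbor is home in the bore, its collar within 1.5 mm of the table's face, its axis within 3 mm and 0.04 rad of the bore's; the mallet stands at rest on its face on the pad, its head within 50 mm of the pad's centre, within 0.08 rad of upright (z of arbor in the frame of bore below 0.0015 m and horizontal distance between arbor and bore below 0.003 m and angle between the z axis of arbor and the z axis of bore, either way round below 0.04 rad and linear speed of each of arbor, mallet below 0.01 m/s and horizontal distance between mallet and pad below 0.05 m and angle between mallet's own z axis and vertical below 0.08 rad and height (world z) of mallet below 0.01 m); the robot touches nothing.
It fails at once if the mallet bears on the arbor with over 40 N (more than a light tap) (contact force between mallet and arbor above 40 N).
It fails at once if the mallet hits the rotary table with over 8 N (contact force between mallet and rotary_table above 8 N).
It fails at once if another arbor is moved over 15 mm (distance of any of arbor_dark, arbor_wide from where it was at the start of the episode above 0.015 m).
It fails at once if a ring blade or the V-block is moved over 20 mm (distance of any of blade_a, blade_b, vee_block from where it was at the start of the episode above 0.02 m).
It also fails if it takes over 72 s, if anything falls off the work surface, if the arm or the gripper's body presses on something with over 40 N, if the wrist force passes 120 N, or if a joint passes its speed limit or range.

## Robot

A 6-joint arm with a two-finger parallel gripper is mounted at the origin on the work surface. World frame = base frame: x ahead of the robot, y to its left, z up, the work surface at z = 0. Lengths are in m, angles in degrees, forces in N, time in s.
With the tool pointing down it reaches from about 0.425 to 1.125 m from the base axis. Payload 14.9 kg.
Tool frame: the origin (TCP) lies on the centre line of the jaws, within the pads' length; the fingertips stand 25 mm ahead of it and the grasp point (between the pads) lies 6 mm ahead of it (bot.tip_reach is the distance from the TCP to the fingertips, in m); z points along the fingers, y is the line along which they close (so a half turn about z gives the same grasp; the last joint's range is limited). The gripper opens to 91 mm and grips with 3 to 60 N. Pads are 32 mm wide; open, the fingers measure 118 mm over their backs; the gripper's body (76 mm by 178 mm) begins 60 mm behind the grasp point.
Start: joints at [73.207, 21.709, 99.362, -0, 58.929, -1.908], TCP at [0.18, 0.677, 0.239] pointing down, gripper open.
Joint ranges: [-158.91, 158.91], [-42.39, 125.64], [0.06, 152.35], [-60.88, 240.88], [17.5, 164.5], [-176.32, 176.32]. Speed limits (degrees/s): [108.29, 108.29, 136.94, 180, 180, 180].

## Interface

Orientations are given as [roll, pitch, yaw] about the fixed x, y, z axes, in that order (R = Rz(yaw) Ry(pitch) Rx(roll)).
In Python, from rig import bot gives the robot as it stands.
- The arm moves only by the tool move_arm, never from a script. Its argument "moves" is a list of rows, each a list of 2 entries, a list of its own where there are three numbers: the shift along the tool's x, y, z in units of 25 mm (1.0 is 25 mm), then the turn about the tool's z in units of 5 degrees (1.0 is 5 degrees). In form: [[[x, y, z], yaw], ...]. A call has 1 to 12 rows; each row is the pose to reach, as a shift and turn from the pose commanded when the call began, along the tool's axes at that moment; what a row does not reach only later rows make up. A row lasts 1/12 s, in which the tool goes at most 41.7 mm and 7.16 degrees, less where a joint would pass 70% of its speed; a pose out of reach is approached as far as the arm can. A call with a gripper value outside its range is refused whole. "claw" is the closure, from -1 (fully open) to 1 (shut), set as the call begins (left out, the last holds). The fingers move at their own pace and stop on an object; "force" is the grip in N (left out, the last holds). Time passes only in rows, so rows that repeat a pose let the fingers close. It gives the time, the measured TCP pose, the force, the opening and the grip force at its end, in the units of the state.
- bot.sense(): the state, without advancing time (a new reading comes with each control period).
- bot.camera(name): name is "side" or "top"; returns a dict with "color" (384x512x3 uint8, red, green, blue), "K" (3x3 intrinsics, pixels), "camera_from_world" (4x4, takes a point from world to camera coordinates). Camera axes: x right, y up, looking along -z (the intrinsics and any distortion apply to the point x, -y, -z); pixel columns grow to the right and rows downward; lengths in m; the calibration is good to about 2 mm. A picture is of the moment at which its call begins. There is no depth.
- bot.job_done(): hands the job in; it is judged then, once.
Trained networks look in the newest picture that a camera, given by its name, has taken for a name from the list of things; names that differ only in an ending like _2 or _b are one class to them, and where a whole thing is asked for, a point or a joint stands for the part that bears it (a point fixed in the world has none). Each returns a list of dicts, best first, with "p" (0 to 1); they miss things now and then, are a little off and sometimes report something else, mostly with a low value. They report only what shows in the picture. A call takes as long as a camera call. They do not tell look-alikes from the thing itself.
- bot.find_in(camera, target): "bbox" ([left, top, width, height] in pixels, round what is visible of it).
- bot.silhouettes(camera, target): "pixels" (384x512 bool, what is visible of it) and "bbox" ([left, top, width, height] in pixels, round what is visible of it).
- bot.mark_of(camera, target): "uv" ([column, row] in pixels: a listed point, or the origin of a listed thing).
The state is a dict: "t": time; "joints": joint angles; "dq": joint speeds; "tau": joint torques, N m; "eef_pos": TCP position; "ee_rot": TCP orientation; "contact_force": force on the tool from outside, world axes, zero at the start; "wrist_torque": the same for the moment, N m; "finger_gap": finger opening in m; "grip_force": force on a finger pad.
Only numpy, scipy, OpenCV 4.12 (cv2) and the standard library are available. Lean on these libraries where they do the work, as an engineer would, in place of code of your own. Each camera call takes 0.05 s, during which the arm holds its last target. There are 200 camera calls.

## Working session

There is one attempt and no reset: what is moved stays moved. The work goes in short steps, Python scripts to look and compute and a tool call to move; the robot and the scene stay as the last step left them, time stands still between calls to the robot, and variables do not carry over. Pictures are saved under pics/ and viewed, at most 11 in all, crops included, and the job is handed in when it is done.

Besides the shell and the picture viewer there is one more tool, called after "Call:" in YAML: its name, and indented under it one key for each argument. move_arm: Moves the arm, as the interface text tells. Its arguments: {"type":"object","properties":{"moves":{"type":"array","items":{"type":"array"}},"claw":{"type":"number"},"force":{"type":"number"}},"required":["moves"]}

```bash
ls; mkdir -p pics; cat > h.py <<'E'
import numpy as np,cv2
from rig import bot
def snap(n):
    c=bot.camera(n); return c
def ray(c,uv):
    M=np.array(c["camera_from_world"]);K=np.array(c["K"])
    p=np.linalg.inv(K)@np.array([uv[0],uv[1],1.0]); d=np.array([p[0],-p[1],-p[2]])
    R=M[:3,:3]; return -R.T@M[:3,3], R.T@d
def atz(c,uv,z):
    o,d=ray(c,uv); return o+d*(z-o[2])/d[2]
def tri(rs):
    A=0;b=0
    for o,d in rs:
        d=d/np.linalg.norm(d);P=np.eye(3)-np.outer(d,d);A=A+P;b=b+P@o
    return np.linalg.solve(A,b)
def proj(c,X):
    M=np.array(c["camera_from_world"]);x=M[:3,:3]@np.array(X)+M[:3,3]
    u=np.array(c["K"])@np.array([x[0],-x[1],-x[2]]);return u[:2]/u[2]
E
python3 - <<'E'
from h import *
np.set_printoptions(precision=4,suppress=True)
cs={n:snap(n) for n in("top","side")}
for n,c in cs.items():
    cv2.imwrite(f"pics/{n}0.png",c["color"][:,:,::-1]); print(n,c["K"][0],c["K"][1],ray(c,(256,192)), c.keys())
for t in "arbor bore rotary_table mallet mallet_grip pad rack arbor_dark arbor_wide blade_a vee_block".split():
    for n in cs:
        print(t,n,[(np.round(d["uv"],1).tolist(),round(d["p"],2)) for d in bot.mark_of(n,t)[:4]])
E
```

```text
pics
top [399.1463   0.     260.8446] [  0.     399.1463 189.3016] (array([0.4109, 0.0684, 1.1028]), array([ 0.0559,  0.007 , -0.9985])) dict_keys(['color', 'K', 'camera_from_world'])
side [438.7635   0.     249.194 ] [  0.     438.7635 191.8083] (array([-0.0536, -0.6782,  0.9979]), array([ 0.425 ,  0.5679, -0.7051])) dict_keys(['color', 'K', 'camera_from_world'])
arbor top [([401.7, 167.3], 0.67)]
arbor side [([352.3, 264.8], 0.84), ([276.1, 212.9], 0.74)]
bore top [([278.7, 156.0], 0.77), ([391.6, 174.6], 0.38)]
bore side [([279.2, 191.6], 0.61)]
rotary_table top [([277.6, 162.9], 0.96)]
rotary_table side [([276.4, 213.7], 0.97), ([262.0, 155.0], 0.22)]
mallet top [([328.7, 221.2], 0.75), ([109.6, 223.5], 0.7), ([219.4, 279.8], 0.7), ([175.6, 185.6], 0.68)]
mallet side [([261.2, 268.7], 0.97), ([207.2, 165.3], 0.79), ([161.4, 228.9], 0.68), ([158.3, 150.6], 0.64)]
mallet_grip top [([347.5, 235.3], 0.96), ([87.1, 234.8], 0.68), ([160.1, 203.2], 0.67)]
mallet_grip side [([192.3, 164.3], 0.89), ([174.0, 218.7], 0.86), ([143.2, 145.0], 0.62), ([262.2, 278.8], 0.55)]
pad top [([178.9, 177.6], 0.87)]
pad side [([213.6, 169.0], 0.72)]
rack top [([389.3, 173.2], 0.81)]
rack side [([345.3, 286.7], 0.71)]
arbor_dark top [([431.5, 170.9], 0.66)]
arbor_dark side [([368.0, 280.6], 0.84)]
arbor_wide top [([377.9, 163.5], 0.77)]
arbor_wide side [([334.3, 247.2], 0.59), ([371.1, 280.4], 0.51)]
blade_a top [([181.1, 109.1], 0.93), ([179.1, 113.3], 0.83), ([175.5, 177.8], 0.7)]
blade_a side [([261.3, 153.6], 0.83), ([262.5, 152.4], 0.63)]
vee_block top [([389.0, 106.5], 0.84)]
vee_block side [([387.2, 248.7], 0.57)]
```

View pics/top0.png

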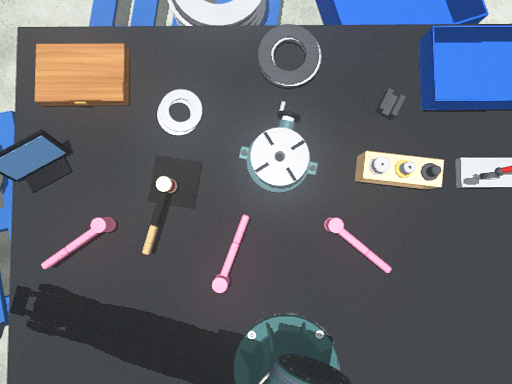

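View pics/side0.png

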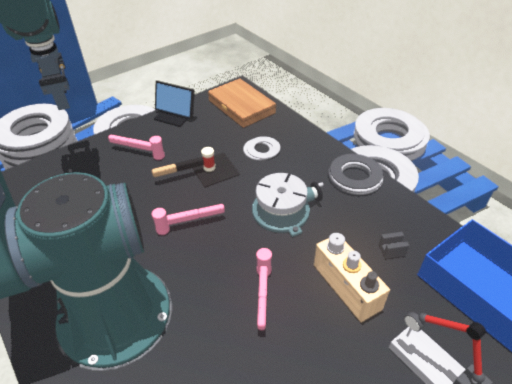

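The real mallet is at top (165,185), with a white and red head and a wood handle on the black pad. The three pink ones at (103,226), (220,284) and (336,226) are look-alikes. The rack holds three arbors in the top view: (380,165) steel and wide, (405,167) with a yellow collar, (431,171) black. The middle one has the brass collar, so it is the one meant. I'll check that in an enlarged crop.

```bash
python3 - <<'E'
from h import *
np.set_printoptions(precision=4,suppress=True)
t=cv2.imread("pics/top0.png");s=cv2.imread("pics/side0.png")
cr=lambda im,x,y,w,h,k:cv2.resize(im[y:y+h,x:x+w],(w*k,h*k),interpolation=cv2.INTER_CUBIC)
a=cr(t,350,140,100,60,4);b=cr(s,305,220,100,100,4);c_=cr(t,235,110,100,90,4);d=cr(t,135,150,80,110,3)
W=np.zeros((600,800,3),np.uint8);W[:240,:400]=a;W[:360,400:]=0
W[:400,400:800]=b; W[240:600,:400]=cr(t,240,115,100,90,4); m=cr(t,145,155,100,50,4); W[400:600,400:]=m
cv2.imwrite("pics/crop1.png",W)
ct=bot.camera("top");cs=bot.camera("side")
for t_ in "arbor arbor_wide arbor_dark bore rack pad mallet mallet_grip rotary_table vee_block blade_a".split():
    A=bot.mark_of("top",t_);B=bot.mark_of("side",t_)
    out=[]
    for i in A[:4]:
        for j in B[:4]:
            r=[ray(ct,i["uv"]),ray(cs,j["uv"])];X=tri(r)
            e=np.linalg.norm(proj(ct,X)-i["uv"])
            if e<5: out.append((X,round(e,1)))
    print(t_,out)
for t_ in("arbor","arbor_wide","arbor_dark","mallet","rack"):
    for n in("top","side"):print(t_,n,[(d["bbox"],round(d["p"],2)) for d in bot.find_in(n,t_)])
E
```

```text
arbor [(array([ 0.5311, -0.3015,  0.0934]), np.float64(0.4))]
arbor_wide [(array([ 0.5305, -0.2369,  0.0933]), np.float64(0.6))]
arbor_dark [(array([ 0.5143, -0.3593,  0.1039]), np.float64(0.0))]
bore [(array([0.5545, 0.014 , 0.0891]), np.float64(0.8))]
rack [(array([ 0.5254, -0.2975, -0.0093]), np.float64(0.8))]
pad [(array([ 0.5111,  0.3036, -0.0025]), np.float64(1.2))]
mallet [(array([ 0.3793, -0.1256,  0.0025]), np.float64(1.4)), (array([0.2717, 0.1466, 0.2829]), np.float64(2.2)), (array([0.2313, 0.1692, 0.0114]), np.float64(0.2)), (array([0.3911, 0.4782, 0.0023]), np.float64(1.8)), (array([ 0.3889,  0.6881, -0.5785]), np.float64(4.4)), (array([0.4821, 0.3061, 0.0379]), np.float64(3.2))]
mallet_grip [(array([ 0.3495, -0.1693,  0.0352]), np.float64(0.5)), (array([0.449 , 0.322 , 0.0525]), np.float64(1.9)), (array([0.2754, 0.1606, 0.0226]), np.float64(0.6)), (array([0.3612, 0.523 , 0.0268]), np.float64(1.5))]
rotary_table [(array([0.5476, 0.0081, 0.0057]), np.float64(0.8))]
vee_block [(array([ 0.7102, -0.2939, -0.0039]), np.float64(2.6))]
blade_a [(array([ 0.707 ,  0.298 , -0.0176]
[... 303 characters left out ...]
.1], 0.29)]
arbor_wide top [([372.3, 157.0, 17.6, 19.6], 0.58), ([154.4, 99.2, 38.4, 36.0], 0.39)]
arbor_wide side []
arbor_dark top [([420.8, 165.0, 21.2, 15.4], 0.87), ([350.3, 151.1, 92.0, 39.1], 0.16)]
arbor_dark side [([362.4, 267.3, 17.8, 30.8], 0.71)]
mallet top [([145.6, 179.0, 34.6, 76.3], 0.94), ([323.0, 217.2, 68.6, 57.9], 0.94), ([209.4, 215.0, 36.6, 77.0], 0.69)]
mallet side [([255.6, 247.0, 17.5, 80.7], 0.97), ([148.6, 148.1, 66.7, 26.9], 0.83), ([110.2, 133.5, 53.7, 26.5], 0.65), ([149.5, 203.8, 72.2, 31.2], 0.58)]
rack top [([352.3, 148.7, 90.1, 38.9], 0.62), ([148.0, 153.8, 55.1, 55.7], 0.19)]
rack side [([247.4, 147.4, 28.2, 15.8], 0.75), ([314.3, 241.4, 75.5, 81.0], 0.69)]
```

View pics/crop1.png

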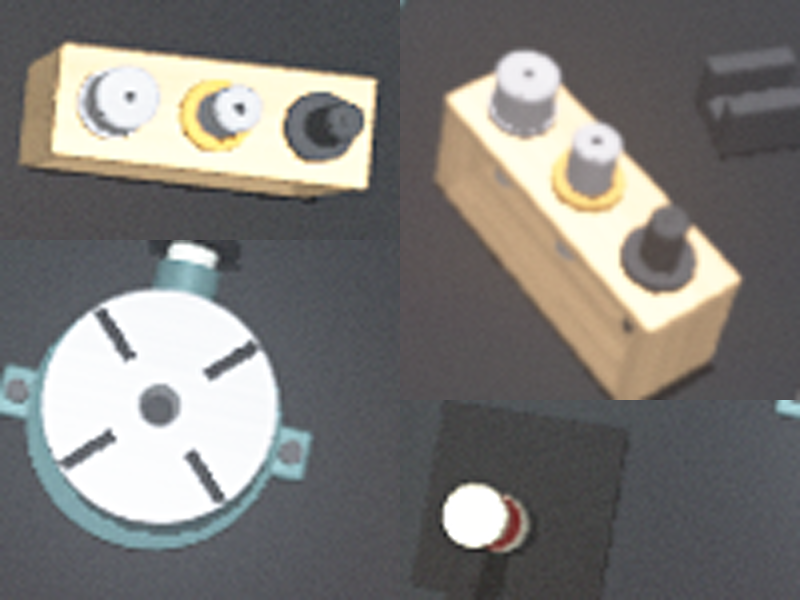

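The crop confirms it: the middle arbor is the one with the brass collar, its spigot top at top (409,167) and side (354,255). Next I'll fit circles for accurate centres.

```bash
cat >> h.py <<'E'
from scipy.optimize import least_squares
def circ(c,mask,seed,z):
    n,l,st,ce=cv2.connectedComponentsWithStats(mask.astype(np.uint8)); k=l[int(seed[1]),int(seed[0])]
    cn=max(cv2.findContours((l==k).astype(np.uint8),cv2.RETR_EXTERNAL,cv2.CHAIN_APPROX_NONE)[0],key=len)[:,0,:].astype(float)
    P=np.array([atz(c,u,z)[:2] for u in cn]); x0=[*P.mean(0),P.std(0).mean()*1.4]
    f=lambda q:np.hypot(*(P-q[:2]).T)-q[2]
    r=least_squares(f,x0,loss="soft_l1",f_scale=.001); return r.x,np.abs(f(r.x)).mean(),(k>0)
E
python3 - <<'E'
from h import *
np.set_printoptions(precision=4,suppress=True)
C={n:bot.camera(n) for n in("top","side")}
for n,c in C.items():
    g=c["color"].astype(int);mn=g.min(2)
    for name,seed,z in(("disc",{"top":(262,150),"side":(285,205)}[n],.092),("spigot",{"top":(407,169),"side":(352,255)}[n],.136),("mallet",{"top":(163,183),"side":(208,152)}[n],.082)):
        for th in (150,170,190,205):
            try: print(n,name,th,*circ(c,mn>th,seed,z), g[seed[1],seed[0]])
            except Exception as e: print(n,name,th,e)
    g2=cv2.cvtColor(c["color"],cv2.COLOR_RGB2HSV)
    for t in("rack","pad"):
        r=bot.silhouettes(n,t)
        for d in r[:2]:
            cn=max(cv2.findContours(d["pixels"].astype(np.uint8),0,1)[0],key=cv2.contourArea)
            b=cv2.boxPoints(cv2.minAreaRect(cn)); print(n,t,d["p"],d["bbox"],[atz(c,u,.092 if t=="rack" else .006)[:2].round(3).tolist() for u in b])
    # handle: brown wood
    m=cv2.inRange(g2,(8,60,60),(25,255,255));
    k,l,st,ce=cv2.connectedComponentsWithStats(m)
    print([(st[i].tolist(),ce[i].round(1).tolist(),atz(c,ce[i],.044)) for i in range(1,k) if st[i,4]>40])
E
```

```text
top disc 150 [0.5598 0.0155 0.0737] 0.007699717135645136 True [251 252 253]
top disc 170 [0.5598 0.0155 0.0732] 0.007997122595487093 True [251 252 253]
top disc 190 [0.5589 0.015  0.0722] 0.00949611389781603 True [251 252 253]
top disc 205 [0.5589 0.015  0.072 ] 0.009610364916037525 True [251 252 253]
top spigot 150 [ 0.5184 -0.2844  0.0711] 0.022028976875248546 True [243 245 249]
top spigot 170 [ 0.5187 -0.2838  0.0709] 0.021870872906590292 True [243 245 249]
top spigot 190 [ 0.5193 -0.2833  0.0698] 0.020411451543432393 True [243 245 249]
top spigot 205 [ 0.5201 -0.2828  0.0689] 0.020324126232177497 True [243 245 249]
top mallet 150 [0.4919 0.3128 0.0193] 0.0005422782260258992 True [255 255 254]
top mallet 170 [0.492  0.3133 0.0189] 0.0006437190781602917 True [255 255 254]
top mallet 190 [0.4919 0.3133 0.0188] 0.0006579170671988102 True [255 255 254]
top mallet 205 [0.4917 0.3133 0.0185] 0.000679478127441089 True [255 255 254]
top rack 0.8 [355.4, 148.8, 87.5, 42.8] [[0.492, -0.173], [0.574, -0.184], [0.546, -0.404], [0.465, -0.392]]
top pad 0.63 [151.7, 155.4, 50.4, 54.6] [[0.45, 0
[... 1245 characters left out ...]
05 [0.4894 0.3115 0.0185] 0.0008057993985362703 True [255 255 253]
side rack 0.87 [311.7, 239.7, 78.3, 83.1] [[0.451, -0.205], [0.583, -0.189], [0.542, -0.426], [0.428, -0.429]]
side rack 0.71 [152.4, 147.2, 63.0, 28.1] [[0.335, 0.407], [0.511, 0.307], [0.453, 0.206], [0.287, 0.302]]
side pad 0.61 [192.8, 152.4, 45.6, 34.2] [[0.443, 0.346], [0.587, 0.36], [0.551, 0.228], [0.418, 0.22]]
[([208, 78, 68, 50, 2037], [241.6, 102.0], array([0.7781, 0.5191, 0.044 ])), ([151, 164, 26, 13, 223], [163.9, 169.8], array([0.346 , 0.3566, 0.044 ])), ([314, 238, 76, 85, 1715], [347.6, 288.4], array([ 0.4952, -0.3244,  0.044 ])), ([342, 257, 20, 17, 134], [351.2, 267.1], array([ 0.5493, -0.2843,  0.044 ]))]
```

```bash
cat >> h.py <<'E'
def fitc(c,mask,seed,z,R=None):
    n,l,st,ce=cv2.connectedComponentsWithStats(mask.astype(np.uint8)); k=l[int(seed[1]),int(seed[0])]
    cn=max(cv2.findContours((l==k).astype(np.uint8),cv2.RETR_EXTERNAL,cv2.CHAIN_APPROX_NONE)[0],key=len)
    h=cv2.convexHull(cn)[:,0,:].astype(float)
    P=np.array([atz(c,u,z)[:2] for u in h])
    f=lambda q:np.hypot(*(P-q[:2]).T)-(R or q[2])
    r=least_squares(f,[*P.mean(0),P.std(0).mean()*1.4],loss="soft_l1",f_scale=.001); return r.x,np.abs(f(r.x)).mean(),k>0,st[k].tolist()
E
python3 - <<'E'
from h import *
np.set_printoptions(precision=4,suppress=True)
C={n:bot.camera(n) for n in("top","side")}
for n,c in C.items():
    g=c["color"].astype(int);mn=g.min(2)
    for th in(150,190): print(n,"disc",*fitc(c,mn>th,{"top":(262,150),"side":(285,205)}[n],.092))
    for th in(100,140,180): print(n,"bore",*fitc(c,mn<th,{"top":(279,156),"side":(281,190)}[n],.092))
    S=g.max(2)-mn
    B=(S<25)&(mn>60)
    print(n,"spig",*fitc(c,B,{"top":(407,169),"side":(352,255)}[n],.136))
    for th in(215,225,235):print(n,"spigtop",*fitc(c,B&(mn>th),{"top":(408,167),"side":(354,255)}[n],.136))
    col=(S>110)
    x,y={"top":(397,169),"side":(346,266)}[n]; print(g[y-2:y+3,x], "rackcol",g[{"top":(180,380),"side":(280,352)}[n]])
    for th in(90,110,130):print(n,"collar",th,*fitc(c,S>th,(x,y),.100))
E
```

```text
top disc [0.5592 0.015  0.0754] 0.00034188970898651707 True [250, 127, 60, 59, 2507]
top disc [0.5592 0.0152 0.0746] 0.00024429061015241544 True [250, 128, 59, 58, 2385]
top bore [0.832  0.6399 0.1739] 0.011375001071291548 False [0, 0, 512, 384, 29577]
top bore [0.5587 0.0159 0.011 ] 0.00032828168769885086 True [275, 152, 9, 9, 61]
top bore [0.5593 0.0148 0.0128] 0.0003056672550728501 True [275, 151, 10, 11, 84]
top spig [ 0.4692 -0.2774  0.096 ] 0.007702535823951225 True [364, 156, 78, 30, 917]
top spigtop [0.4641 0.076  0.7517] 0.011989199647367518 False [0, 0, 512, 384, 187114]
top spigtop [0.5041 0.0738 0.7758] 0.0005221880076909269 False [0, 0, 512, 384, 189152]
top spigtop [0.505  0.0731 0.7763] 0.0001418852432697737 False [0, 0, 512, 384, 190301]
[[255 249 150]
 [255 249 152]
 [255 248 150]
 [255 248 149]
 [255 247 148]] rackcol [207 175 131]
top collar 90 [ 0.5233 -0.2985  0.0224] 0.00029159025262169504 True [395, 160, 17, 18, 111]
top collar 110 [0.5085 0.0733 0.8052] 0.0001471685426147895 False [0, 0, 512, 384, 181340]
top collar 130 [0.5085 0.0733 0.8052] 0.000147168542614
[... 470 characters left out ...]
43 0.3557 1.1764] 0.07070647385117004 True [0, 0, 512, 384, 139192]
side spigtop [0.9132 0.7022 1.384 ] 0.02373152422388472 False [0, 0, 512, 384, 181516]
side spigtop [0.8975 0.6833 1.3938] 0.00908492861910265 False [0, 0, 512, 384, 187378]
side spigtop [0.8975 0.6833 1.3938] 0.00908492861910265 False [0, 0, 512, 384, 189601]
[[218 181 139]
 [242 209 144]
 [251 226 149]
 [253 233 151]
 [252 228 144]] rackcol [255 254 235]
side collar 90 [ 0.5186 -0.3032  0.0214] 0.00039317180694301257 True [343, 259, 18, 14, 91]
side collar 110 [0.9373 0.7403 1.452 ] 0.009457707018109718 False [0, 0, 512, 384, 189535]
side collar 130 [0.9373 0.7403 1.452 ] 0.009457707018109718 False [0, 0, 512, 384, 191854]
```

```bash
cat >> h.py <<'E'
from scipy.spatial.transform import Rotation as Ro
np.set_printoptions(precision=4,suppress=True)
def go(p,ydir=None):
    """shift (units) and turn (units) from here to TCP p, tool y along +-ydir (deg, world)"""
    s=bot.sense();R=Ro.from_euler("xyz",s["ee_rot"],degrees=True).as_matrix()
    sh=R.T@(np.array(p)-s["eef_pos"])/.025
    a=0
    if ydir is not None:
        v=R.T@np.array([np.cos(np.radians(ydir)),np.sin(np.radians(ydir)),0])
        a=(np.degrees(np.arctan2(v[1],v[0]))-90+90)%180-90
    print("shift",sh.round(3),"turn",round(a/5,3),"or",round((a-180*np.sign(a))/5,3))
E
python3 - <<'E'
from h import *
s=bot.sense()
for k in s: print(k,s[k])
# rack y direction angle: -7 -> rack x dir -7
go([.45,.3,.25],-7);go([.521,-.301,.26],-7);go([.521,-.301,.118],-7)
E
```

```text
t 3.3
joints [73.2082 21.7089 99.3632  0.0019 58.929  -1.9098]
dq [-0.0722  0.052  -0.0514 -0.0444 -0.0144 -0.0962]
tau [ -0.0028 -76.3671 -43.4747   0.0651   0.0389  -0.    ]
eef_pos [0.1798 0.6765 0.2389]
ee_rot [-179.9991   -0.0017  165.117 ]
contact_force [0.3362 0.1769 0.4314]
wrist_torque [-0.047  -0.0119  0.0171]
grip_force 0.0
finger_gap 0.09120547076986887
shift [-14.314 -11.78   -0.443] turn 16.423 or -19.577
shift [-23.233 -34.284  -0.843] turn 16.423 or -19.577
shift [-23.233 -34.283   4.837] turn 16.423 or -19.577
```

Call:
move_arm:
  moves:
    - [[-14.3,-11.8,-0.8],8]
    - [[-14.3,-11.8,-0.8],8]
    - [[-14.3,-11.8,-0.8],8]
    - [[-14.3,-11.8,-0.8],8]
    - [[-14.3,-11.8,-0.8],8]
    - [[-14.3,-11.8,-0.8],8]
    - [[-14.3,-11.8,-0.8],8]
    - [[-14.3,-11.8,-0.8],8]
    - [[-14.3,-11.8,-0.8],8]
    - [[-14.3,-11.8,-0.8],8]
    - [[-23.2,-34.3,-0.8],16.4]
    - [[-23.2,-34.3,-0.8],16.4]
  claw: -1

```text
t: 4.3
eef_pos: [0.4355, 0.2539, 0.2574]
ee_rot: [180.0, -0.0, 110.5]
contact_force: [0.8, 0.4, -0.7]
finger_gap: 0.0911
grip_force: 0.0
```

```bash
python3 - <<'E'
from h import *
s=bot.sense();print(s["t"],s["eef_pos"],s["ee_rot"]);go([.521,-.301,.22],-7)
E
```

```text
4.3 [0.4355 0.2539 0.2574] [179.9621  -0.0021 110.4793]
shift [-21.991  -4.561   1.492] turn 5.496 or -30.504
```

Call:
move_arm:
  moves:
    - [[-22,-4.5,0],5.5]
    - [[-22,-4.5,0],5.5]
    - [[-22,-4.5,0],5.5]
    - [[-22,-4.5,0],5.5]
    - [[-22,-4.5,0],5.5]
    - [[-22,-4.5,0],5.5]
    - [[-22,-4.5,0],5.5]
    - [[-22,-4.5,0],5.5]
    - [[-22,-4.5,0],5.5]
    - [[-22,-4.5,0],5.5]
    - [[-22,-4.5,0],5.5]
    - [[-22,-4.5,0],5.5]

```text
t: 5.3
eef_pos: [0.5148, -0.2402, 0.2574]
ee_rot: [180.0, 0.0, 83.3]
contact_force: [1.1, 0.8, -0.3]
finger_gap: 0.0913
grip_force: 0.0
```

Call:
move_arm:
  moves:
    - [[-2,-0.4,0],0]
    - [[-2,-0.4,0],0]
    - [[-2,-0.4,0],0]
    - [[-2,-0.4,0],0]

```text
t: 5.63
eef_pos: [0.4989, -0.2863, 0.257]
ee_rot: [-180.0, -0.0, 83.2]
contact_force: [0.8, 0.1, 0.5]
finger_gap: 0.0909
grip_force: 0.0
```

```bash
python3 - <<'E'
from h import *
s=bot.sense();print(s["t"],s["eef_pos"],s["ee_rot"],s["joints"]);go([.521,-.301,.123],-7)
E
```

```text
5.6333 [ 0.4989 -0.2863  0.257 ] [-179.9837   -0.0208   83.2176] [-32.176    9.2849 113.3946   0.014   57.3442 -25.4012]
shift [-0.482  0.949  5.36 ] turn 0.044 or -35.956
```

Call:
move_arm:
  moves:
    - [[-0.48,0.95,1],0]
    - [[-0.48,0.95,2.5],0]
    - [[-0.48,0.95,4],0]
    - [[-0.48,0.95,5.08],0]
    - [[-0.48,0.95,5.08],0]
    - [[-0.48,0.95,5.08],0]

```text
t: 6.13
eef_pos: [0.5212, -0.2995, 0.1298]
ee_rot: [-179.9, -0.1, 83.4]
contact_force: [1.1, 0.5, 1.2]
finger_gap: 0.0913
grip_force: 0.0
```

```bash
python3 - <<'E'
from h import *
s=bot.sense();print(s["t"],s["eef_pos"],s["contact_force"])
C=[bot.camera(n)["color"][:,:,::-1] for n in("top","side")]
W=np.hstack([cv2.resize(C[0][110:230,340:460],(400,400),interpolation=2),cv2.resize(C[1][190:310,290:410],(400,400),interpolation=2)])
cv2.imwrite("pics/g1.png",W)
E
```

```text
6.1333 [ 0.5212 -0.2995  0.1298] [1.0557 0.4608 1.1738]
```

View pics/g1.png

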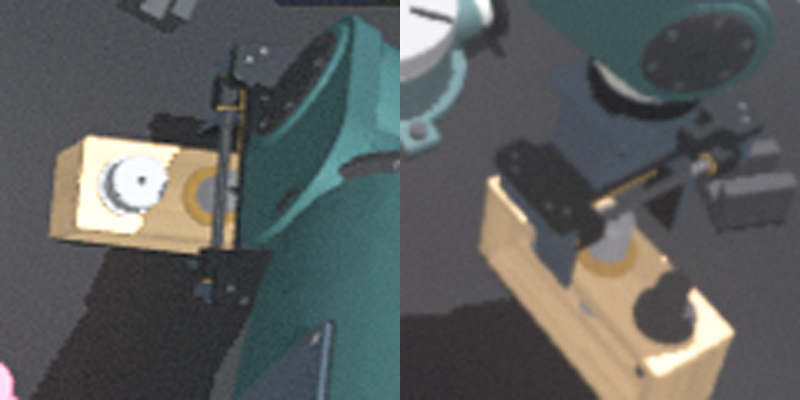

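The fingers straddle the brass-collared arbor: its collar is at left-panel (205,195) and right-panel (608,250), and the neighbours are clear. I'll close on it.

Call:
move_arm:
  moves:
    - [[0,0,0],0]
    - [[0,0,0],0]
    - [[0,0,0],0]
    - [[0,0,0],0]
    - [[0,0,0],0]
    - [[0,0,0],0]
  claw: 1
  force: 30

```text
t: 6.73
eef_pos: [0.5213, -0.3012, 0.1303]
ee_rot: [180.0, 0.0, 83.3]
contact_force: [0.6, -0.7, -0.7]
finger_gap: 0.0542
grip_force: 0.0
```

Call:
move_arm:
  moves:
    - [[0,0,0],0]
    - [[0,0,0],0]
    - [[0,0,0],0]
    - [[0,0,0],0]
    - [[0,0,0],0]
    - [[0,0,0],0]

```text
t: 7.23
eef_pos: [0.5216, -0.3012, 0.1302]
ee_rot: [180.0, 0.0, 83.3]
contact_force: [4.4, -0.6, -2.2]
finger_gap: 0.0292
grip_force: 30.0
```

Call:
move_arm:
  moves:
    - [[0,0,-0.5],0]
    - [[0,0,-1.2],0]
    - [[0,0,-2.2],0]
    - [[0,0,-3.4],0]
    - [[0,0,-4.6],0]
    - [[0,0,-5.4],0]
    - [[0,0,-5.4],0]

```text
t: 7.82
eef_pos: [0.5225, -0.3018, 0.2691]
ee_rot: [179.8, 0.1, 83.3]
contact_force: [1.4, -0.6, -4.6]
finger_gap: 0.0296
grip_force: 30.0
```

```bash
python3 - <<'E'
from h import *
s=bot.sense();print(s["t"],s["eef_pos"],s["contact_force"],s["wrist_torque"]);go([.558,.0143,.22],-7);go([.558,.0143,.265],90);go([.558,.0143,.265],10)
E
```

```text
7.8167 [ 0.5225 -0.3018  0.2691] [ 1.4161 -0.6415 -4.6485] [-0.1515 -0.0345  0.0176]
shift [12.73  -0.073  1.936] turn 0.059 or -35.941
shift [12.726 -0.066  0.136] turn 16.659 or -19.341
shift [12.726 -0.066  0.136] turn -3.341 or 32.659
```

Call:
move_arm:
  moves:
    - [[1,0,0],0]
    - [[2.5,0,0],0]
    - [[4,0,0],0]
    - [[5.5,0,0],0]
    - [[7,0,0.3],0]
    - [[8.5,0,0.6],0]
    - [[10,0,0.9],0]
    - [[11.5,-0.05,1.2],0]
    - [[12.5,-0.05,1.5],0]
    - [[12.7,-0.05,1.5],0]
    - [[12.7,-0.05,1.5],0]
    - [[12.7,-0.05,1.5],0]

```text
t: 8.82
eef_pos: [0.5565, 0.0141, 0.2266]
ee_rot: [-179.9, 0.0, 83.3]
contact_force: [1.1, 0.3, -3.9]
finger_gap: 0.0294
grip_force: 30.0
```

```bash
python3 - <<'E'
from h import *
s=bot.sense();print(s["t"],s["eef_pos"],s["ee_rot"])
cs=bot.camera("top"),bot.camera("side")
W=np.hstack([cv2.resize(cs[0]["color"][100:220,220:340],(400,400),interpolation=2),cv2.resize(cs[1]["color"][120:240,220:340],(400,400),interpolation=2)])
cv2.imwrite("pics/g2.png",W[:,:,::-1])
for n in("top","side"):print(n,[(d["uv"],d["p"]) for d in bot.mark_of(n,"arbor")],[(d["bbox"],d["p"]) for d in bot.find_in(n,"arbor")])
for c in cs: print(proj(c,[*s["eef_pos"][:2],s["eef_pos"][2]-.038]),proj(c,[*s["eef_pos"][:2],s["eef_pos"][2]-.11]))
E
```

```text
8.8167 [0.5565 0.0141 0.2266] [-179.8986    0.0267   83.3309]
top [] []
side [([282.5, 161.4], 0.56), ([345.0, 287.0], 0.28)] [([279.6, 148.7, 11.3, 36.8], 0.79)]
[281.9356 150.939 ] [280.2749 155.5222]
[282.0924 164.9099] [281.2684 183.5973]
```

View pics/g2.png

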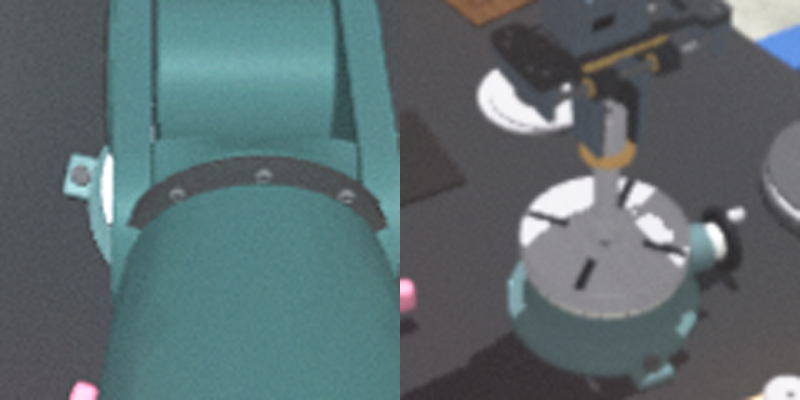

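Only the side view sees the held arbor, because the arm hides it from the top: collar about (282.4,166), tip about (282,184), bore about (281,190). I'll measure the lateral offset.

```bash
python3 - <<'E'
from h import *
s=bot.sense();c=bot.camera("side");g=c["color"].astype(int);p=s["eef_pos"]
mn=g.min(2);S=g.max(2)-mn
for r in range(172,196): print(r,mn[r,270:294])
for th in(50,70,90):
    print(fitc(c,(S>th),(282,167),p[2]-.034,R=.023), fitc(c,(S>th),(282,167),p[2]-.034))
print([proj(c,[p[0],p[1],z]) for z in(.192,.164,.14,.12,.092)])
E
```

```text
172 [ 84  84  87  92  96 105 112 125 141 137 136 137 141 140 138 129 108  99
  85  83  83  82  84  84]
173 [103 112 129 160 174 203 218 209 172 139 137 139 141 140 137 148 166 160
 106  81  89  97  87  83]
174 [183 217 225 229 233 238 240 232 185 144 138 141 141 140 141 168 203 172
  97  78 126 162 128 111]
175 [234 241 242 243 242 244 242 233 185 145 137 140 141 140 144 171 193 132
  73  95 170 226 222 207]
176 [243 244 243 243 244 244 243 232 187 141 136 138 140 137 142 163 173  91
  73 148 227 241 240 237]
177 [243 243 243 243 243 244 242 233 184 143 137 138 140 142 138 136 121  72
  94 180 238 243 242 242]
178 [242 242 244 243 244 242 243 233 185 142 136 140 139 141 136 120  78  73
 147 223 241 243 242 241]
179 [242 242 243 244 243 243 242 233 185 142 137 140 140 137 133 108  67  87
 172 237 242 242 241 230]
180 [242 242 242 242 244 243 240 230 182 141 138 140 139 137 130 102  72 125
 205 238 239 238 228 187]
181 [242 242 242 243 242 240 230 188 157 140 137 140 139 138 130 102  84 155
 228 236 227 197 182 154]
182 [241 242 240 239 230 200 180 149 137 136 138 140 140 137 133 122 1
[... 1442 characters left out ...]
.True_, [274, 162, 17, 8, 55]) (array([0.5531, 0.0111, 0.0215]), np.float64(0.0008447860565680843), np.True_, [274, 162, 17, 8, 55])
(array([ 0.4312, -0.0283,  1.2457]), np.float64(1.1816524817171776), np.False_, [0, 0, 512, 384, 181260]) (array([0.8337, 0.5919, 1.3005]), np.float64(0.008486922343537262), np.False_, [0, 0, 512, 384, 181260])
(array([ 0.4312, -0.0283,  1.2457]), np.float64(1.1816524817171776), np.False_, [0, 0, 512, 384, 184720]) (array([0.8337, 0.5919, 1.3005]), np.float64(0.008486922343537262), np.False_, [0, 0, 512, 384, 184720])
[array([282.4404, 164.005 ]), array([282.1058, 171.4829]), array([281.8273, 177.7055]), array([281.6009, 182.7645]), array([281.2922, 189.6613])]
```

Call:
move_arm:
  moves:
    - [[0,0.06,0.4],0]
    - [[0,0.06,0.9],0]
    - [[0,0.06,1.2],0]
    - [[0,0.06,1.5],0]
    - [[0,0.06,1.5],0]

```text
t: 9.58
eef_pos: [0.5578, 0.0142, 0.188]
ee_rot: [-179.9, 0.0, 83.3]
contact_force: [0.0, -0.6, -5.5]
finger_gap: 0.0293
grip_force: 30.0
```

Call:
move_arm:
  moves:
    - [[0,0,0.3],0]
    - [[0,0,0.6],0]
    - [[0,0,0.9],0]
    - [[0,0,0.9],0]

```text
t: 9.92
eef_pos: [0.558, 0.0142, 0.1661]
ee_rot: [-179.9, 0.0, 83.3]
contact_force: [1.6, -0.9, -5.1]
finger_gap: 0.0295
grip_force: 30.0
```

Call:
move_arm:
  moves:
    - [[0,0,0.2],0]
    - [[0,0,0.4],0]
    - [[0,0,0.6],0]
    - [[0,0,0.6],0]

```text
t: 10.25
eef_pos: [0.5584, 0.0142, 0.1517]
ee_rot: [-180.0, 0.0, 83.3]
contact_force: [0.8, -0.7, -5.8]
finger_gap: 0.0297
grip_force: 30.0
```

Call:
move_arm:
  moves:
    - [[0,0,0.1],0]
    - [[0,0,0.2],0]
    - [[0,0,0.3],0]
    - [[0,0,0.3],0]

```text
t: 10.58
eef_pos: [0.5586, 0.0142, 0.1448]
ee_rot: [-180.0, 0.0, 83.3]
contact_force: [1.2, -0.8, -4.5]
finger_gap: 0.0294
grip_force: 30.0
```

Call:
move_arm:
  moves:
    - [[0,0,0.06],0]
    - [[0,0,0.12],0]
    - [[0,0,0.16],0]
    - [[0,0,0.16],0]

```text
t: 10.92
eef_pos: [0.5587, 0.0142, 0.141]
ee_rot: [180.0, 0.0, 83.3]
contact_force: [0.5, -0.5, -4.3]
finger_gap: 0.0297
grip_force: 30.0
```

Call:
move_arm:
  moves:
    - [[0,0,0],0]
    - [[0,0,0],0]
    - [[0,0,0],0]
    - [[0,0,0],0]
    - [[0,0,0],0]
    - [[0,0,0],0]
    - [[0,0,0],0]
    - [[0,0,0],0]
  claw: -1

```text
t: 11.58
eef_pos: [0.5587, 0.0142, 0.1412]
ee_rot: [180.0, -0.0, 83.3]
contact_force: [0.4, -0.6, -0.1]
finger_gap: 0.0799
grip_force: 0.0
```

Call:
move_arm:
  moves:
    - [[0,0,-0.5],0]
    - [[0,0,-1.5],0]
    - [[0,0,-2.8],0]
    - [[0,0,-4],0]
    - [[0,0,-4],0]

```text
t: 12.0
eef_pos: [0.5613, 0.0142, 0.2478]
ee_rot: [179.5, -0.0, 83.3]
contact_force: [1.0, 0.5, 1.8]
finger_gap: 0.0912
grip_force: 0.0
```

```bash
python3 - <<'E'
from h import *
s=bot.sense();print(s["t"],s["eef_pos"],s["joints"]);go([.4448,.3266,.2],72.9)
c=bot.camera("side");cv2.imwrite("pics/s3.png",cv2.resize(c["color"][110:230,200:360],(800,600),interpolation=2)[:,:,::-1])
E
```

```text
12.0 [0.5613 0.0142 0.2478] [ -0.9305   8.4608 115.4605   0.0003  55.6173   5.7781]
shift [11.865 -6.104  1.872] turn -15.922 or 20.078
```

View pics/s3.png

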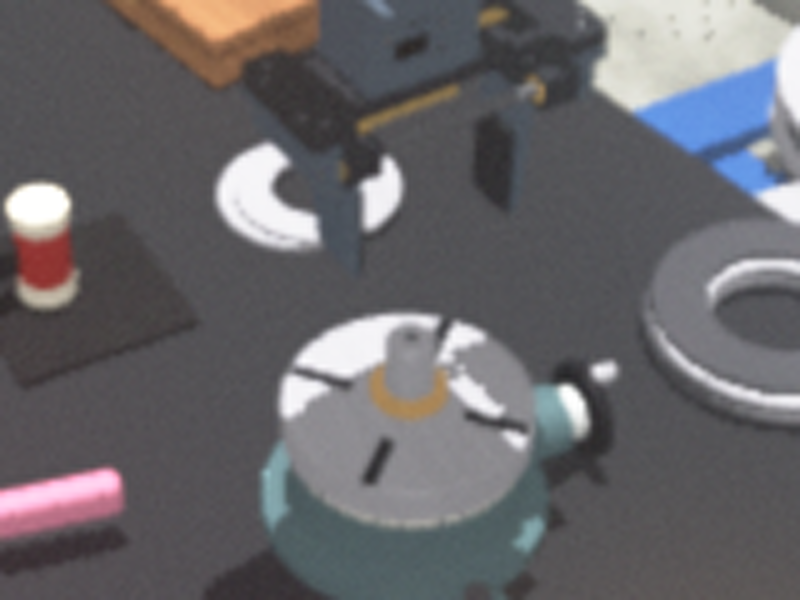

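The arbor stands upright in the bore with its collar clear (crop (410,385)). Next, the mallet.

Call:
move_arm:
  moves:
    - [[11.9,-6.1,0.5],-15.9]
    - [[11.9,-6.1,0.5],-15.9]
    - [[11.9,-6.1,0.5],-15.9]
    - [[11.9,-6.1,0.5],-15.9]
    - [[11.9,-6.1,0.5],-15.9]
    - [[11.9,-6.1,0.5],-15.9]
    - [[11.9,-6.1,0.5],-15.9]
    - [[11.9,-6.1,1],-15.9]
    - [[11.9,-6.1,1.8],-15.9]
    - [[11.9,-6.1,1.8],-15.9]
    - [[11.9,-6.1,1.8],-15.9]
    - [[11.9,-6.1,1.8],-15.9]

```text
t: 13.05
eef_pos: [0.4412, 0.3274, 0.1953]
ee_rot: [-179.9, -0.1, 163.2]
contact_force: [-0.1, -0.8, 0.5]
finger_gap: 0.0914
grip_force: 0.0
```

Call:
move_arm:
  moves:
    - [[0,0,0],0]
    - [[0,0,0],0]

```text
t: 13.22
eef_pos: [0.442, 0.3273, 0.1961]
ee_rot: [-180.0, -0.0, 162.5]
contact_force: [-0.1, 0.2, 0.1]
finger_gap: 0.0913
grip_force: 0.0
```

```bash
python3 - <<'E'
from h import *
s=bot.sense();print(s["t"],s["eef_pos"],s["ee_rot"]);go([.4448,.3266,.05],72.9)
c=bot.camera("side")
print("arbor",[(d["uv"],d["p"]) for d in bot.mark_of("side","arbor")][:2])
g=c["color"].astype(int);S=g.max(2)-g.min(2)
for b in(.006,.008,.010):print(b,fitc(c,S>55,(275,190),.1+b)[:2])
E
```

```text
13.2167 [0.442  0.3273 0.1961] [-179.9933   -0.0066  162.5417]
shift [-0.118  0.008  5.845] turn -0.072 or 35.928
arbor [([283.8, 187.5], 0.77)]
0.006 (array([0.5544, 0.0104, 0.0234]), np.float64(0.00043741188824134605))
0.008 (array([0.553 , 0.0089, 0.0234]), np.float64(0.0004364571794177816))
0.01 (array([0.5517, 0.0074, 0.0233]), np.float64(0.0004355023910192016))
```

Call:
move_arm:
  moves:
    - [[-0.12,0,1],0]
    - [[-0.12,0,2.4],0]
    - [[-0.12,0,3.9],0]
    - [[-0.12,0,5.2],0]
    - [[-0.12,0,5.84],0]
    - [[-0.12,0,5.84],0]
    - [[-0.12,0,5.84],0]

```text
t: 13.9
eef_pos: [0.4447, 0.3264, 0.05]
ee_rot: [-179.9, -0.0, 162.7]
contact_force: [0.8, -0.4, -0.4]
finger_gap: 0.0911
grip_force: 0.0
```

Call:
move_arm:
  moves:
    - [[0,0,0],0]
    - [[0,0,0],0]
    - [[0,0,0],0]
    - [[0,0,0],0]
    - [[0,0,0],0]
    - [[0,0,0],0]
    - [[0,0,0],0]
    - [[0,0,0],0]
    - [[0,0,0],0]
    - [[0,0,0],0]
    - [[0,0,0],0]
    - [[0,0,0],0]
  claw: 1
  force: 60

```text
t: 14.9
eef_pos: [0.4448, 0.3266, 0.0501]
ee_rot: [-180.0, 0.0, 162.8]
contact_force: [-0.3, 0.3, -0.5]
finger_gap: 0.0197
grip_force: 60.0
```

Call:
move_arm:
  moves:
    - [[0,0,0],0]
    - [[0,0,0],0]

```text
t: 15.07
eef_pos: [0.4448, 0.3266, 0.0502]
ee_rot: [180.0, 0.0, 162.8]
contact_force: [0.8, 0.3, -0.9]
finger_gap: 0.02
grip_force: 60.0
```

Call:
move_arm:
  moves:
    - [[0,0,-0.6],0]
    - [[0,0,-1.6],0]
    - [[0,0,-2.8],0]
    - [[0,0,-4],0]
    - [[0,0,-5.2],0]
    - [[0,0,-6.4],0]
    - [[0,0,-7.4],0]
    - [[0,0,-7.4],0]

```text
t: 15.73
eef_pos: [0.4464, 0.3277, 0.2398]
ee_rot: [179.7, 0.2, 162.8]
contact_force: [2.2, 0.8, -2.7]
finger_gap: 0.0193
grip_force: 60.0
```

```bash
python3 - <<'E'
from h import *
s=bot.sense();print(s["t"],s["eef_pos"],s["contact_force"],s["wrist_torque"]);go([.5128,.0283,.22],72.9)
E
```

```text
15.7333 [0.4464 0.3277 0.2398] [ 2.2311  0.7788 -2.6806] [0.137  0.0758 0.0181]
shift [ -6.077 -10.657   0.763] turn -0.022 or 35.978
```

Call:
move_arm:
  moves:
    - [[-0.5,-0.9,0],0]
    - [[-1.2,-2.1,0],0]
    - [[-1.9,-3.4,0],0]
    - [[-2.7,-4.7,0],0]
    - [[-3.5,-6.1,0],0]
    - [[-4.3,-7.5,0],0]
    - [[-5.1,-8.9,0],0]
    - [[-5.7,-10,0],0]
    - [[-6,-10.5,0],0]
    - [[-6.08,-10.65,0],0]
    - [[-6.08,-10.65,0],0]
    - [[-6.08,-10.65,0],0]

```text
t: 16.73
eef_pos: [0.5106, 0.0277, 0.2342]
ee_rot: [-180.0, -0.1, 162.8]
contact_force: [-0.3, 0.3, -4.6]
finger_gap: 0.0198
grip_force: 60.0
```

```bash
python3 - <<'E'
from h import *
c=bot.camera("side");s=bot.sense();print(s["t"],s["eef_pos"],s["contact_force"],s["wrist_torque"],s["ee_rot"]);go([.5128,.0283,.2],72.9)
cv2.imwrite("pics/s4.png",cv2.resize(c["color"][110:230,200:360],(800,600),interpolation=2)[:,:,::-1])
E
```

```text
16.7833 [0.5107 0.0281 0.2345] [-0.3037  0.1329 -4.19  ] [ 0.0032  0.1934 -0.0176] [-179.9894   -0.0646  162.8231]
shift [-0.079  0.032  1.379] turn -0.015 or 35.985
```

View pics/s4.png

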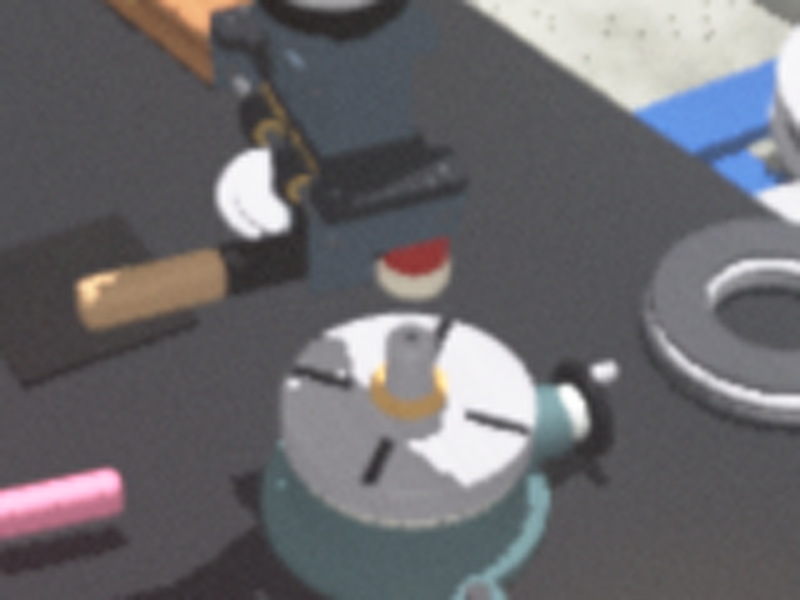

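The mallet face, crop (413,280), hangs above the arbor top, crop (410,335). Now lowering it.

Call:
move_arm:
  moves:
    - [[-0.08,0.03,0.5],0]
    - [[-0.08,0.03,1],0]
    - [[-0.08,0.03,1.4],0]
    - [[-0.08,0.03,1.6],0]
    - [[-0.08,0.03,1.7],0]
    - [[-0.08,0.03,1.7],0]
    - [[-0.08,0.03,1.7],0]

```text
t: 17.37
eef_pos: [0.5135, 0.0275, 0.1928]
ee_rot: [180.0, 0.0, 162.8]
contact_force: [-0.1, 0.0, -4.0]
finger_gap: 0.0199
grip_force: 60.0
```

Call:
move_arm:
  moves:
    - [[0,0,0.08],0]
    - [[0,0,0.16],0]
    - [[0,0,0.24],0]
    - [[0,0,0.24],0]

```text
t: 17.7
eef_pos: [0.5134, 0.0274, 0.1865]
ee_rot: [180.0, 0.0, 162.8]
contact_force: [-0.1, 0.7, -4.4]
finger_gap: 0.0195
grip_force: 60.0
```

Call:
move_arm:
  moves:
    - [[0,0,0.06],0]
    - [[0,0,0.12],0]
    - [[0,0,0.16],0]
    - [[0,0,0.16],0]

```text
t: 18.03
eef_pos: [0.5136, 0.0274, 0.1828]
ee_rot: [180.0, 0.0, 162.8]
contact_force: [-2.8, -0.1, 4.4]
finger_gap: 0.0202
grip_force: 60.0
```

Call:
move_arm:
  moves:
    - [[0,0,0.06],0]
    - [[0,0,0.12],0]
    - [[0,0,0.12],0]

```text
t: 18.28
eef_pos: [0.5136, 0.0274, 0.18]
ee_rot: [180.0, 0.0, 162.8]
contact_force: [-4.4, 1.3, 9.4]
finger_gap: 0.02
grip_force: 60.0
```

Call:
move_arm:
  moves:
    - [[0,0,0.04],0]
    - [[0,0,0.08],0]
    - [[0,0,0.12],0]
    - [[0,0,0.12],0]

```text
t: 18.62
eef_pos: [0.5137, 0.0275, 0.1773]
ee_rot: [180.0, 0.0, 162.8]
contact_force: [-7.7, 0.2, 15.1]
finger_gap: 0.0199
grip_force: 60.0
```

Call:
move_arm:
  moves:
    - [[0,0,0.03],0]
    - [[0,0,0.06],0]
    - [[0,0,0.08],0]
    - [[0,0,0.08],0]

```text
t: 18.95
eef_pos: [0.5138, 0.0274, 0.1756]
ee_rot: [180.0, 0.0, 162.8]
contact_force: [-9.5, 0.7, 18.5]
finger_gap: 0.0198
grip_force: 60.0
```

Call:
move_arm:
  moves:
    - [[0.03,0,0],0]
    - [[0.06,0,0],0]
    - [[0.06,0,0],0]

```text
t: 19.2
eef_pos: [0.5134, 0.0277, 0.1761]
ee_rot: [180.0, 0.2, 162.8]
contact_force: [-3.7, -3.0, 15.9]
finger_gap: 0.0197
grip_force: 60.0
```

```bash
python3 - <<'E'
from h import *
c=bot.camera("side");s=bot.sense();print(s["t"],s["eef_pos"],s["contact_force"],s["wrist_torque"])
cv2.imwrite("pics/s5.png",cv2.resize(c["color"][110:230,200:360],(800,600),interpolation=2)[:,:,::-1])
E
```

```text
19.25 [0.5134 0.0276 0.1761] [-3.7315 -3.3788 15.4217] [-0.7223  0.1342 -0.2001]
```

View pics/s5.png

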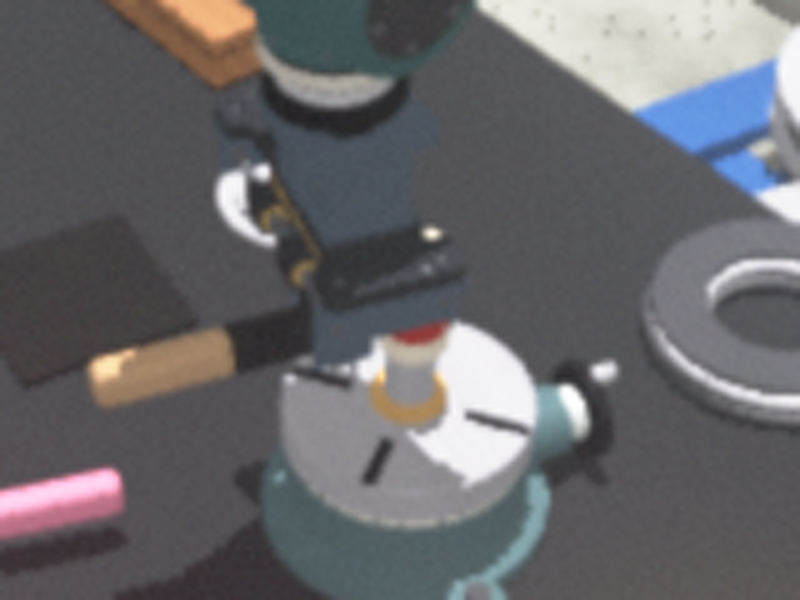

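The mallet face sits square on the spigot, crop (415,350). The handle is barely tilted and the collar is still slightly clear of the face. Pressing on in small steps.

Call:
move_arm:
  moves:
    - [[0.01,0,0.05],0]
    - [[0.02,0,0.1],0]
    - [[0.03,0,0.13],0]
    - [[0.03,0,0.13],0]

```text
t: 19.58
eef_pos: [0.5133, 0.0278, 0.1733]
ee_rot: [180.0, 0.3, 162.8]
contact_force: [-3.9, -3.7, 21.7]
finger_gap: 0.0198
grip_force: 60.0
```

Call:
move_arm:
  moves:
    - [[0.01,0,0.03],0]
    - [[0.02,0,0.06],0]
    - [[0.02,0,0.06],0]

```text
t: 19.83
eef_pos: [0.5132, 0.0278, 0.172]
ee_rot: [180.0, 0.3, 162.8]
contact_force: [-4.2, -4.3, 23.7]
finger_gap: 0.0197
grip_force: 60.0
```

Call:
move_arm:
  moves:
    - [[0.01,0,0.03],0]
    - [[0.01,0,0.06],0]
    - [[0.01,0,0.06],0]

```text
t: 20.08
eef_pos: [0.5132, 0.0279, 0.1708]
ee_rot: [179.9, 0.3, 162.8]
contact_force: [-3.2, -5.1, 26.3]
finger_gap: 0.0199
grip_force: 60.0
```

```bash
python3 - <<'E'
from h import *
c=bot.camera("side");s=bot.sense();print(s["t"],s["eef_pos"],s["contact_force"])
g=c["color"].astype(int);S=g.max(2)-g.min(2)
for th in(45,55,65):print(fitc(c,S>th,(275,190),.1)[:2],fitc(c,S>th,(275,190),.1)[3])
cv2.imwrite("pics/s6.png",cv2.resize(c["color"][165:225,240:320],(800,600),interpolation=2)[:,:,::-1])
E
```

```text
20.1333 [0.5132 0.0279 0.1708] [-3.9814 -5.6934 26.298 ]
(array([0.5545, 0.0113, 0.023 ]), np.float64(0.0005912231101727988)) [274, 184, 15, 11, 70]
(array([0.5549, 0.0109, 0.0223]), np.float64(0.0008782776978515098)) [274, 185, 15, 10, 61]
(array([0.5535, 0.0109, 0.0215]), np.float64(0.0006786968019079749)) [275, 185, 14, 10, 49]
```

Call:
move_arm:
  moves:
    - [[0,0,-0.2],0]
    - [[-0.05,0,-0.5],0]
    - [[-0.1,0,-1],0]
    - [[-0.1,0,-1.4],0]
    - [[-0.1,0,-1.4],0]

```text
t: 20.55
eef_pos: [0.5137, 0.0276, 0.205]
ee_rot: [180.0, 0.1, 162.8]
contact_force: [0.6, 0.1, -3.4]
finger_gap: 0.0196
grip_force: 60.0
```

```bash
python3 - <<'E'
from h import *
c=bot.camera("side");s=bot.sense();print(s["t"],s["eef_pos"],s["contact_force"],s["wrist_torque"])
g=c["color"].astype(int);S=g.max(2)-g.min(2)
for b in(.0,.003,.006):print(b,fitc(c,S>55,(275,190),.1+b)[:2])
a=cv2.imread("pics/s4.png")[200:440,280:540];im=cv2.resize(c["color"][110:230,200:360],(800,600),interpolation=2)[:,:,::-1]
cv2.imwrite("pics/s7.png",cv2.resize(np.hstack([a,im[200:440,280:540]]),(800,369)))
E
```

```text
20.6 [0.5132 0.0276 0.204 ] [-0.0362 -0.5627 -4.5655] [ 0.0166  0.2166 -0.0691]
0.0 (array([0.5549, 0.0109, 0.0223]), np.float64(0.0008782776978515098))
0.003 (array([0.5529, 0.0086, 0.0222]), np.float64(0.0008754663927673158))
0.006 (array([0.5508, 0.0063, 0.0221]), np.float64(0.0008726546162971914))
```

View pics/s7.png

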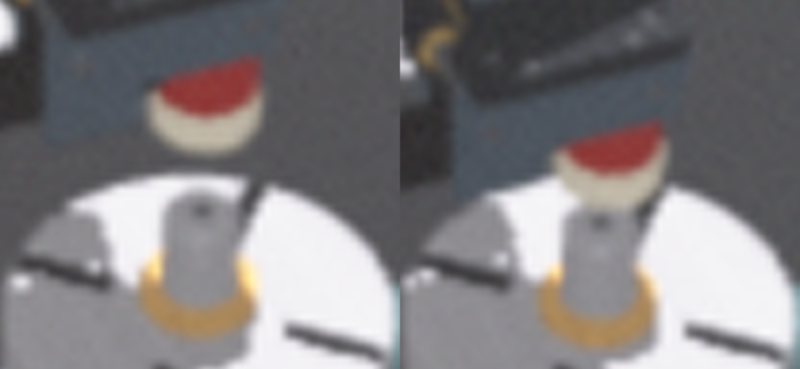

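The collar's lower edge dropped from row 335 to 348, about 6 mm, so the arbor is home or nearly so. A second light tap will show it through the stiffness.

Call:
move_arm:
  moves:
    - [[0,0,0.4],0]
    - [[0,0,0.8],0]
    - [[0,0,0.95],0]
    - [[0,0,1],0]
    - [[0,0,1],0]
    - [[0,0,1],0]

```text
t: 21.1
eef_pos: [0.5124, 0.0276, 0.1777]
ee_rot: [-180.0, -0.1, 162.8]
contact_force: [-5.0, 0.5, 6.5]
finger_gap: 0.0195
grip_force: 60.0
```

Call:
move_arm:
  moves:
    - [[0,0,0.05],0]
    - [[0,0,0.1],0]
    - [[0,0,0.1],0]

```text
t: 21.35
eef_pos: [0.5125, 0.0276, 0.1755]
ee_rot: [-180.0, -0.1, 162.8]
contact_force: [-7.9, 0.6, 12.7]
finger_gap: 0.0195
grip_force: 60.0
```

Call:
move_arm:
  moves:
    - [[0,0,0.05],0]
    - [[0.01,0,0.1],0]
    - [[0.01,0,0.1],0]

```text
t: 21.6
eef_pos: [0.5125, 0.0276, 0.1734]
ee_rot: [-180.0, -0.1, 162.8]
contact_force: [-10.4, -0.5, 19.4]
finger_gap: 0.0199
grip_force: 60.0
```

Call:
move_arm:
  moves:
    - [[0.04,0,0.04],0]
    - [[0.06,0,0.08],0]
    - [[0.06,0,0.1],0]
    - [[0.06,0,0.1],0]

```text
t: 21.93
eef_pos: [0.5122, 0.0278, 0.1718]
ee_rot: [-180.0, 0.1, 162.8]
contact_force: [-7.4, -4.3, 23.4]
finger_gap: 0.0195
grip_force: 60.0
```

Call:
move_arm:
  moves:
    - [[0,0,0.03],0]
    - [[0,0,0.05],0]
    - [[0,0,0.05],0]

```text
t: 22.18
eef_pos: [0.5122, 0.0278, 0.1707]
ee_rot: [-180.0, 0.1, 162.8]
contact_force: [-9.0, -3.8, 26.9]
finger_gap: 0.0201
grip_force: 60.0
```

The force rose about 3 N/mm all the way to 31 N, which is the soft face alone, so the arbor is home. Returning the mallet.

Call:
move_arm:
  moves:
    - [[0,0,-0.3],0]
    - [[-0.05,0,-0.8],0]
    - [[-0.05,0,-1.6],0]
    - [[-0.05,0,-2.4],0]
    - [[-0.05,0,-2.4],0]
    - [[-0.05,0,-2.4],0]

```text
t: 22.68
eef_pos: [0.5124, 0.0277, 0.2292]
ee_rot: [180.0, 0.0, 162.8]
contact_force: [-1.0, -0.4, -4.1]
finger_gap: 0.0197
grip_force: 60.0
```

```bash
python3 - <<'E'
from h import *
s=bot.sense();print(s["t"],s["eef_pos"],s["contact_force"],s["wrist_torque"]);go([.4448,.3266,.15],72.9);go([.4448,.3266,.052],72.9)
c=bot.camera("side");cv2.imwrite("pics/s8.png",cv2.resize(c["color"][110:230,200:360],(800,600),interpolation=2)[:,:,::-1])
E
```

```text
22.6833 [0.5124 0.0277 0.2292] [-0.9576 -0.4396 -4.149 ] [ 0.0077  0.1789 -0.017 ]
shift [ 6.122 10.619  3.165] turn -0.022 or 35.978
shift [ 6.123 10.618  7.085] turn -0.022 or 35.978
```

View pics/s8.png

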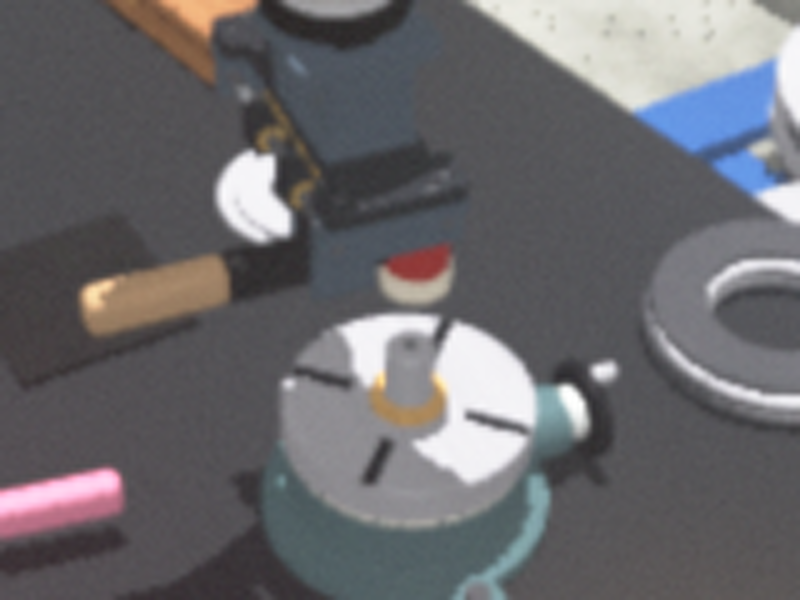

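The collar now looks flat on the face at crop (410,405), and the mallet is nearly upright in the grip. Carrying it to the pad.

Call:
move_arm:
  moves:
    - [[0.5,0.9,0],0]
    - [[1.2,2.1,0],0]
    - [[1.9,3.4,0],0]
    - [[2.7,4.7,0],0]
    - [[3.5,6.1,0],0]
    - [[4.3,7.5,0],0]
    - [[5.1,8.9,0.5],0]
    - [[5.7,10,1.2],0]
    - [[6,10.5,2],0]
    - [[6.1,10.6,3.2],0]
    - [[6.1,10.6,4.4],0]
    - [[6.1,10.6,5.4],0]

```text
t: 23.73
eef_pos: [0.4433, 0.3255, 0.0909]
ee_rot: [-179.9, -0.1, 162.8]
contact_force: [-0.2, 0.5, -4.8]
finger_gap: 0.0197
grip_force: 60.0
```

Call:
move_arm:
  moves:
    - [[0,0,0],0]
    - [[0,0,0],0]
    - [[0,0,0],0]

```text
t: 23.98
eef_pos: [0.4454, 0.326, 0.0951]
ee_rot: [-180.0, -0.0, 162.8]
contact_force: [0.2, 0.6, -4.1]
finger_gap: 0.0194
grip_force: 60.0
```

```bash
python3 - <<'E'
from h import *
s=bot.sense();print(s["t"],s["eef_pos"],s["contact_force"],s["wrist_torque"]);go([.4448,.3266,.0515],72.9)
E
```

```text
23.9833 [0.4454 0.326  0.0951] [ 0.2197  0.6127 -4.112 ] [ 0.0499  0.1059 -0.0117]
shift [0.029 0.016 1.742] turn -0.024 or 35.976
```

Call:
move_arm:
  moves:
    - [[0.03,0,0.5],0]
    - [[0.03,0,1],0]
    - [[0.03,0,1.4],0]
    - [[0.03,0,1.6],0]
    - [[0.03,0,1.7],0]
    - [[0.03,0,1.75],0]
    - [[0.03,0,1.75],0]

```text
t: 24.57
eef_pos: [0.4443, 0.3261, 0.0508]
ee_rot: [-180.0, -0.0, 162.8]
contact_force: [0.2, 0.4, -4.1]
finger_gap: 0.0198
grip_force: 60.0
```

Call:
move_arm:
  moves:
    - [[0,0,0.03],0]
    - [[0,0,0.06],0]
    - [[0,0,0.06],0]

```text
t: 24.82
eef_pos: [0.4447, 0.3263, 0.0498]
ee_rot: [180.0, 0.0, 162.8]
contact_force: [-1.2, -0.9, 1.9]
finger_gap: 0.0199
grip_force: 60.0
```

On the pad. I'll open slowly, then lift.

Call:
move_arm:
  moves:
    - [[0,0,0],0]
    - [[0,0,0],0]
    - [[0,0,0],0]
    - [[0,0,0],0]
    - [[0,0,0],0]
    - [[0,0,0],0]
    - [[0,0,0],0]
    - [[0,0,0],0]
    - [[0,0,0],0]
    - [[0,0,0],0]
  claw: -1

```text
t: 25.65
eef_pos: [0.4445, 0.3262, 0.0494]
ee_rot: [180.0, 0.0, 162.8]
contact_force: [-0.4, -0.1, -1.1]
finger_gap: 0.0834
grip_force: 0.0
```

Call:
move_arm:
  moves:
    - [[0,0,-0.4],0]
    - [[0,0,-1],0]
    - [[0,0,-2],0]
    - [[0,0,-3.2],0]
    - [[0,0,-4.4],0]
    - [[0,0,-5.6],0]
    - [[2,0,-6.8],0]
    - [[3.5,0,-8],0]
    - [[3.5,0,-8],0]
    - [[3.5,0,-8],0]
    - [[3.5,0,-8],0]

```text
t: 26.57
eef_pos: [0.3606, 0.3525, 0.2508]
ee_rot: [179.9, 0.1, 162.9]
contact_force: [0.3, -0.6, -1.3]
finger_gap: 0.091
grip_force: 0.0
```

```bash
python3 - <<'E'
from h import *
s=bot.sense();print(s["t"],s["eef_pos"],s["contact_force"])
C={n:bot.camera(n) for n in("top","side")}
for n,c in C.items():
    mn=c["color"].astype(int).min(2)
    try: print(n,fitc(c,mn>190,{"top":(163,183),"side":(208,152)}[n],.082))
    except Exception as e: print(e)
W=np.hstack([cv2.resize(C["top"]["color"][100:260,130:350],(400,291),interpolation=2),cv2.resize(C["side"]["color"][110:226,150:310],(400,291),interpolation=2)])
cv2.imwrite("pics/end.png",W[:,:,::-1])
E
```

```text
26.5667 [0.3606 0.3525 0.2508] [ 0.2803 -0.6185 -1.2713]
top (array([0.4917, 0.3122, 0.0195]), np.float64(0.00027187429673100106), np.True_, [156, 176, 16, 16, 188])
side (array([0.488 , 0.3102, 0.0207]), np.float64(0.0007502186469775852), np.True_, [202, 147, 12, 9, 85])
```

View pics/end.png

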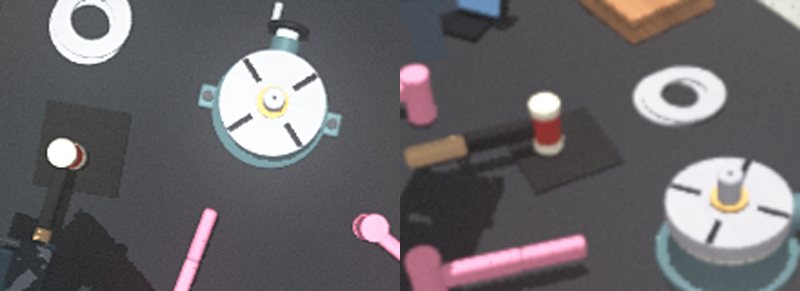

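Both views agree: the mallet stands on its pad at left-panel (65,155), and the arbor is in the table centre at left-panel (273,100). As a last check on the height, I'll compare the collar and disc centres.

```bash
python3 - <<'E'
from h import *
for n in("top","side"):
    c=bot.camera(n);g=c["color"].astype(int);mn=g.min(2);S=g.max(2)-mn
    u=proj(c,[.5575,.0145,.1]).astype(int);w=np.zeros(mn.shape,bool);w[u[1]-20:u[1]+20,u[0]-20:u[0]+20]=1
    m=(S>50)&w;l=cv2.connectedComponentsWithStats(m.astype(np.uint8));k=1+np.argmax(l[2][1:,4]);ys,xs=np.where(l[1]==k)
    sd={"top":(262,150),"side":(262,188)}[n]
    print(n,"disc",fitc(c,mn>150,sd,.092,R=.075)[:2])
    for th in(40,60,80):
      for h in(0,.003,.006):print(th,h,fitc(c,(S>th)&w,(xs[0],ys[0]),.1+h,R=.023)[:2])
E
```

```text
top disc (array([0.5591, 0.0151, 0.0745]), np.float64(0.0005247351832300498))
40 0 (array([0.5588, 0.0151, 0.0218]), np.float64(0.0009292065689964013))
40 0.003 (array([0.5583, 0.0152, 0.0218]), np.float64(0.0009951826104539403))
40 0.006 (array([0.5579, 0.0154, 0.0217]), np.float64(0.0010611483591318703))
60 0 (array([0.4683, 0.0767, 0.7888]), np.float64(0.7815913848297832))
60 0.003 (array([0.4681, 0.0766, 0.7864]), np.float64(0.7791842481858435))
60 0.006 (array([0.468 , 0.0766, 0.784 ]), np.float64(0.7767771115472111))
80 0 (array([0.4683, 0.0767, 0.7888]), np.float64(0.7815913848297832))
80 0.003 (array([0.4681, 0.0766, 0.7864]), np.float64(0.7791842481858435))
80 0.006 (array([0.468 , 0.0766, 0.784 ]), np.float64(0.7767771115472111))
side disc (array([0.5562, 0.0128, 0.0755]), np.float64(0.0014244505045884718))
40 0 (array([0.5545, 0.0113, 0.0225]), np.float64(0.0005081692028502381))
40 0.003 (array([0.5524, 0.009 , 0.0225]), np.float64(0.0004973819790336805))
40 0.006 (array([0.5504, 0.0068, 0.0224]), np.float64(0.000517681163758996))
60 0 (array([0.4878, 0.0475, 1.3909]), np.float64(1.3220977576257056))
60 0.003 (array([0.486 , 0.0451, 1.3863]), np.float64(1.317603520799742))
60 0.006 (array([0.4842, 0.0426, 1.3817]), np.float64(1.313109283185531))
80 0 (array([0.4878, 0.0475, 1.3909]), np.float64(1.3220977576257056))
80 0.003 (array([0.486 , 0.0451, 1.3863]), np.float64(1.317603520799742))
80 0.006 (array([0.4842, 0.0426, 1.3817]), np.float64(1.313109283185531))
```

```bash
python3 -c "
from h import *
print(bot.job_done())"
```

```text
the job is handed in; nothing more can be done
None
```

I handed the job in at about 27 s of 72 s. The brass-collared arbor is driven home, the mallet is back upright on its pad and the other parts were left alone; the hand-in gave no pass or fail result.

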